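Mount a carving blank on the bench vise by its bayonet collar

TASK

Put the small round wooden blank, by the knurled collar it is screwed to, open end down over the nose of the carver's vise, and turn the collar as far as needed until its hidden keyways drop over the nose's pins. Then push it down against the spring until the collar sits fully home on the vise's shoulder, and finish while still holding it pushed home there: do not let go. Leave the other things on the bench where they are.

Things in the scene. Friction and masses are not known exactly. Their poses are not given: they have to be found in the camera images.
- collar: Loose knurled aluminium collar, 60 mm outside diameter, 42 mm tall, with a small pale wooden blank (52 mm diameter, 22 mm tall) fixed on its closed top; 64 mm tall in all, 0.28 to 0.44 kg. Starts upright on the bench, open end down. Origin: centre of the open lower rim; z up its axis. The bore is 32 mm wide, 34 mm deep; nothing outside marks its keyways, nor do x and y.
- collar_grip (a point): Point on the collar's axis, 28 mm above its lower rim, a good height to grip the knurl from any side. Inside the bore three keyways (grooves 10 mm wide, to 22 mm from the axis) run its full depth, 120 degrees apart.
- vise: Dark steel carver's vise bolted to the bench: round foot 110 mm across, a head 68 mm across with an orange lever sticking out sideways (to 102 mm from the axis, below 55 mm height), then a neck 56 mm across whose flat top is the shoulder, with a nose (upright post) on it. Origin: centre of the foot's underside on the bench; z up the nose's axis. Its yaw does not tell where the pins are.
- shoulder (a point): Centre of the vise's shoulder, on the nose's axis, 80 mm above the bench; z up. The collar is home when its lower rim is at this height. With keyways over pins (within about 6 degrees) the collar drops until its rim is on the spring ring, 5 mm above the shoulder, and must be pushed down those last 5 mm.
- nose_tip (a point): Top centre of the vise's nose, 32 mm above the shoulder. The nose is a steel post of 29 mm diameter, its top 6 mm tapered to 20 mm across. Three round pins of 6 mm diameter stick out sideways, 120 degrees apart, to 20.5 mm from the axis; their bearing differs every time.
- pin_tops (a point): Point on the nose's axis level with the tops of the three pins, 17 mm above the shoulder. Off the keyways the collar's lower rim rests here and it turns freely either way; it needs at most 120 degrees of turning to find the keyways.
- spring_ring (a joint): The brass spring ring (48 mm across) round the foot of the nose: how far it is pressed down, m. 0 free (its top 5 mm above the shoulder), 0.005 level with the shoulder. It pushes up with 6 N when free, rising to 9 N when level, more than the collar's weight: let go, the collar rises again.
- mallet: Bystander: dark wooden carver's mallet standing on its head, 84 mm across, 180 mm tall. Origin under its centre.
- wax: Bystander: plain metal can, 68 mm across, 50 mm tall. Origin under its centre.
- gouge: Bystander: wood-handled carving chisel lying flat, 235 mm long, 24 mm thick; blade along +x. Origin near its ferrule, on the bench.
- round_blank: Bystander: plain pale wooden disc, 90 mm across, 35 mm thick, with no collar. Origin under its centre.
Things that resemble listed ones, but are neither listed nor needed, are in the scene too. What is shaped like the vise but turquoise is not meant.

How it is judged:
By the outcome, as a careful person would: the job done as asked, in the order asked, and still so for the second after the job is handed in, while the arm keeps its last pose, push and grip.
It also fails if it takes over 64 s, if anything falls off the work surface, if the arm or the gripper's body presses on something with over 40 N, if the wrist force passes 120 N, or if a joint passes its speed limit or range.

ROBOT

A 6-joint arm with a two-finger parallel gripper is mounted at the origin on the work surface. World frame = base frame: x ahead of the robot, y to its left, z up, the work surface at z = 0. Lengths are in m, angles in rad, forces in N, time in s.
With the tool pointing down it reaches from about 0.325 to 0.85 m from the base axis. Payload 4.4 kg.
Tool frame: the origin (TCP) lies on the centre line of the jaws, within the pads' length; the fingertips stand 11 mm ahead of it and the grasp point (between the pads) lies 8 mm behind it; z points along the fingers, y is the line along which they close (so a half turn about z gives the same grasp; the last joint's range is limited). The gripper opens to 94 mm and grips with 3 to 60 N. Pads are 16 mm wide; open, the fingers measure 119 mm over their backs; the gripper's body (75 mm by 177 mm) begins 78 mm behind the grasp point.
Start: joints at [-1.5, 0.207, 1.542, -0, 1.393, -0.15], TCP at [0.126, -0.561, 0.216] pointing down, gripper open.
Joint ranges: [-2.73, 2.73], [-0.86, 2.22], [0.23, 2.46], [-1.11, 4.25], [0.08, 2.63], [-2.82, 2.82]. Speed limits (rad/s): [2.79, 2.79, 3.14, 3.14, 3.14, 3.14].

INTERFACE

Orientations are given as [roll, pitch, yaw] about the fixed x, y, z axes, in that order (R = Rz(yaw) Ry(pitch) Rx(roll)).
In Python, from rig import robot gives the robot as it stands.
- The arm moves only by the shell command python3 -m inch FILE, which reads ROWS from the file FILE. ROWS is a JSON list that holds a single list of rows (three levels of brackets), with 1 to 8 rows, each of 7 numbers: a rotation vector rx, ry, rz in units of 0.25 rad, then dx, dy, dz in units of 100 mm, then the finger opening in m; each row is the pose to reach, as a shift and turn from the pose commanded when the command began, along the tool's axes at that moment; what a row does not reach only later rows make up. A row lasts 1/8 s, in which the tool goes at most 0.0625 m and 0.188 rad, less where a joint would pass 70% of its speed; a pose out of reach is approached as far as the arm can. The fingers move at their own pace and stop on an object; the grip force is fixed at half the most. Time passes only in rows, so rows that do not move let the fingers close. It prints the time, the measured TCP pose, the force, the opening and the grip force at its end. Input that does not fit is refused with a message, and nothing moves.
- robot.read_state(): the state, without advancing time (a new reading comes with each control period).
- robot.snapshot(name): name is "scene" or "side" or "wrist"; returns a dict with "image" (420x560x3 uint8, red, green, blue), "fx", "fy", "cx", "cy" (pixels), "k1" (the pictures are not rectified: a ray, as slopes to the right and down, at radius r is drawn at 1 + k1 r^2 times it, then the intrinsics apply), "T" (4x4, takes a point from camera to world coordinates). Camera axes: x right, y down, z forward; pixel columns grow to the right and rows downward; lengths in m; the calibration is good to about 2 mm. A picture is of the moment at which its call begins. There is no depth.
- robot.finish_job(): hands the job in; it is judged then, once.
The state is a dict: "clock": time; "joints": joint angles; "qd": joint speeds; "effort": joint torques, N m; "eef_pos": TCP position; "eef_rot": TCP orientation; "ft_force": force on the tool from outside, world axes, zero at the start; "moment": the same for the moment, N m; "opening": finger opening in m; "grip_force": force on a finger pad.
Only numpy, scipy, OpenCV 4.12 (cv2) and the standard library are available. Lean on these libraries where they do the work, as an engineer would, in place of code of your own. Each camera call takes 0.05 s, during which the arm holds its last target. There are 200 camera calls.

## Working session

There is one attempt and no reset: what is moved stays moved. The work goes in short steps, Python scripts to look and compute and a shell command to move; the robot and the scene stay as the last step left them, time stands still between calls to the robot, and variables do not carry over. Pictures are saved under pics/ and viewed, at most 10 in all, crops included, and the job is handed in when it is done.

```bash
mkdir -p pics; cat > h.py <<'E'
import numpy as np, cv2, json
from rig import robot
def snap(n,f):
    s=robot.snapshot(n); cv2.imwrite(f'pics/{f}.png',s['image'][:,:,::-1]); 
    np.save(f'pics/{f}.npy',s,allow_pickle=True); return s
def load(f): return np.load(f'pics/{f}.npy',allow_pickle=True).item()
def ray(s,u,v):
    K=np.array([[s['fx'],0,s['cx']],[0,s['fy'],s['cy']],[0,0,1.]])
    p=cv2.undistortPoints(np.array([[[u,v]]],float),K,np.array([s['k1'],0,0,0,0.]))[0,0]
    T=np.array(s['T']); d=T[:3,:3]@[p[0],p[1],1]; return T[:3,3],d/np.linalg.norm(d)
def plane(s,u,v,z):
    o,d=ray(s,u,v); return o+d*(z-o[2])/d[2]
def proj(s,P):
    T=np.array(s['T']); c=T[:3,:3].T@(np.array(P)-T[:3,3]); x=c[:2]/c[2]; x=x*(1+s['k1']*(x@x))
    return np.array([s['fx']*x[0]+s['cx'],s['fy']*x[1]+s['cy']])
def tri(s1,p1,s2,p2):
    o1,d1=ray(s1,*p1);o2,d2=ray(s2,*p2)
    a=np.linalg.lstsq(np.stack([d1,-d2],1),o2-o1,rcond=None)[0]
    A=o1+a[0]*d1;B=o2+a[1]*d2; return (A+B)/2,np.linalg.norm(A-B)
E
python3 - <<'E'
from h import *
a=snap('scene','sc0');b=snap('side','si0')
for s in(a,b): print(np.round(s['T'],3).tolist(),s['fx'],s['k1'])
cv2.imwrite('pics/both.png',cv2.resize(np.vstack([a['image'],b['image']])[:,:,::-1],None,fx=.71,fy=.71,interpolation=cv2.INTER_AREA))
print(robot.read_state())
E
```

```text
[[0.636, 0.625, -0.453, 1.116], [0.772, -0.515, 0.373, -0.38], [0.001, -0.587, -0.81, 0.98], [0.0, 0.0, 0.0, 1.0]] 418.47585495389484 -0.11462773114906726
[[-0.828, -0.411, 0.381, 0.151], [-0.56, 0.628, -0.541, 0.7], [-0.017, -0.661, -0.75, 1.045], [0.0, 0.0, 0.0, 1.0]] 460.66468543505164 -0.13840560654942763
{'clock': 0.1, 'joints': array([-1.49951069e+00,  2.07337599e-01,  1.54277148e+00, -8.78838999e-06,
        1.39350756e+00, -1.50457909e-01]), 'qd': array([-0.00110176, -0.00031633, -0.00154476, -0.00031583, -0.00090569,
       -0.0010003 ]), 'effort': array([-7.77598257e-05, -3.71861744e+01, -2.82294273e+01,  6.99776458e-02,
        3.11335875e-02, -5.31659930e-05]), 'eef_pos': array([ 0.12642001, -0.56021966,  0.21542409]), 'eef_rot': array([-3.13959024e+00, -2.94827081e-04,  2.21744811e-01]), 'ft_force': array([-0.30953154,  0.76465272,  0.18829632]), 'moment': array([ 0.00703617,  0.01501977, -0.0249853 ]), 'grip_force': 0.0, 'opening': 0.09405309234273751}
```

View pics/sc0.png

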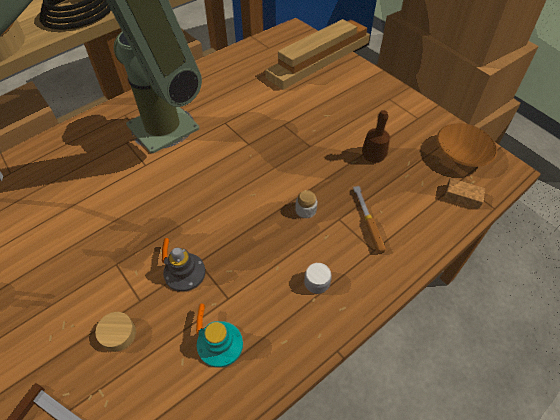

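View pics/si0.png

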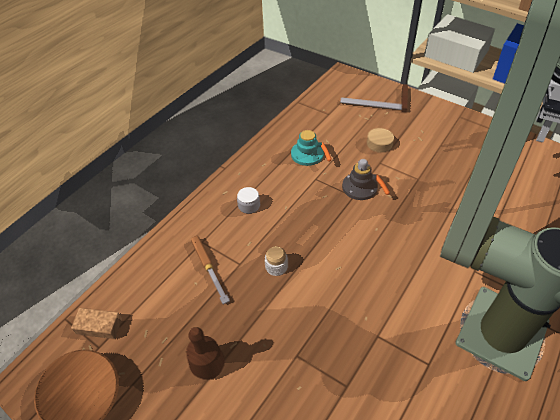

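The scene view shows:
- The collar with its blank at (306,204), in side (276,261). It is the only pale blank on a knurled metal collar. The plain disc at (115,330) is round_blank, and the can at (318,277) is wax.
- The dark steel vise at (183,268), in side (361,180). The one at (219,340) is turquoise, so it isn't meant.

I'll confirm both in one enlarged crop.

```bash
python3 - <<'E'
from h import *
a,b=load('sc0'),load('si0')
def crop(s,u,v,h=30,k=400): return cv2.resize(s['image'][v-h:v+h,u-h:u+h,::-1],(k,300*k//400*4//3),interpolation=cv2.INTER_CUBIC)[:k]
r=lambda s,u,v,h:cv2.resize(s['image'][v-h:v+h,u-h*4//3:u+h*4//3,::-1],(400,300),interpolation=cv2.INTER_CUBIC)
cv2.imwrite('pics/cr.png',np.vstack([np.hstack([r(a,306,204,24),r(a,180,265,36)]),np.hstack([r(b,276,261,24),r(b,361,178,36)])]))
E
```

```text
(no output)
```

View pics/cr.png

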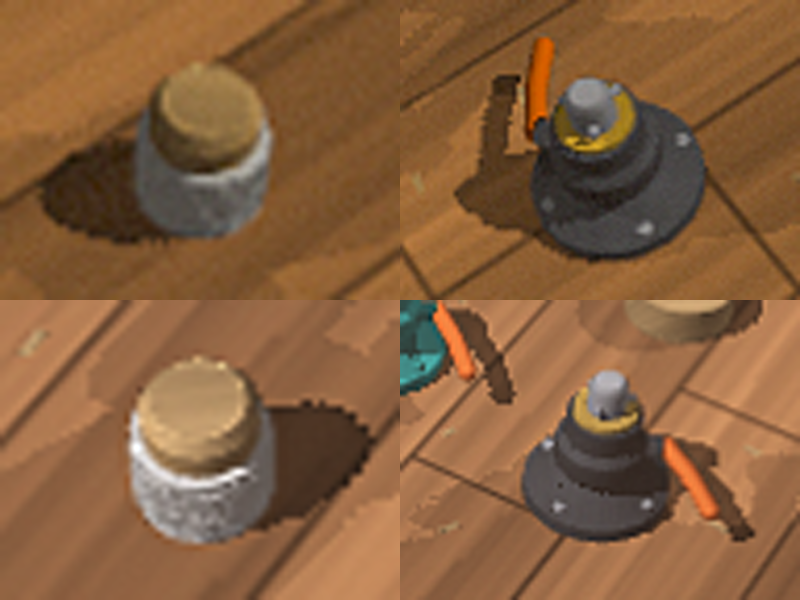

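The crop confirms both: the pale blank on a knurled collar, and the dark vise with brass ring, pinned nose and orange lever. Next I triangulate the blank top (scene ≈(307.6,196.5), side ≈(275.4,252.4)) and the nose top ((177.6,251) and (363.1,161.2)).

```bash
python3 - <<'E'
from h import *
a,b=load('sc0'),load('si0')
for n,p,q,z in(('collar',(307.6,196.5),(275.4,252.4),.064),('nose',(177.6,251),(363.1,161.2),.112),('mallet',(382,115),(196,335),.18),('wax',(318,270),(248,194),.05)):
    print(n,tri(a,p,b,q),plane(a,*p,z),plane(b,*q,z))
# foot: dark mask -> centre on plane; knurl silhouette
for s,n in((a,'sc'),(b,'si')):
    hsv=cv2.cvtColor(s['image'],cv2.COLOR_RGB2HSV)
    u,v=(183,268) if n=='sc' else (361,182)
    m=((hsv[...,1]<70)&(hsv[...,2]<110)).astype(np.uint8); m[:v-50]=0;m[v+50:]=0;m[:,:u-45]=0;m[:,u+45:]=0
    c=max(cv2.findContours(m,0,2)[0],key=cv2.contourArea); print(n,cv2.boundingRect(c),cv2.fitEllipse(c))
E
```

```text
collar (array([0.59246548, 0.14430066, 0.06075225]), np.float64(0.005073061036673496)) [0.59626177 0.14406392 0.064     ] [0.58917117 0.14439404 0.064     ]
nose (array([ 0.54433685, -0.2416171 ,  0.10871509]), np.float64(0.006233765335499869)) [ 0.5493449 -0.2403515  0.112    ] [ 0.54126304 -0.24137083  0.112     ]
mallet (array([0.56081746, 0.46596444, 0.16344294]), np.float64(9.886124923408689e-05)) [0.57209518 0.44884994 0.18      ] [0.55308524 0.47033014 0.18      ]
wax (array([0.78317681, 0.01207789, 0.05478567]), np.float64(0.0025867394444736335)) [0.78242239 0.0149785  0.05      ] [0.78524785 0.0079024  0.05      ]
sc (164, 252, 41, 39) ((183.5853271484375, 272.0487976074219), (36.29990768432617, 42.15904998779297), 84.07075500488281)
si (342, 165, 35, 35) ((357.6557312011719, 184.4384765625), (27.296979904174805, 33.52566909790039), 135.90480041503906)
```

```bash
cat >> h.py <<'E'
from scipy.spatial.transform import Rotation as Ro
def delta(P,yaw=None):
    s=robot.read_state(); R=Ro.from_euler('xyz',s['eef_rot'])
    d=R.inv().apply(np.array(P)-s['eef_pos']); r=np.zeros(3)
    if yaw is not None: r=(R.inv()*Ro.from_euler('xyz',[np.pi,0,yaw])).as_rotvec()
    print('rot',np.round(r,4),'d',np.round(d,4),'t',s['clock'],'pos',np.round(s['eef_pos'],4),'eul',np.round(s['eef_rot'],4),'j',np.round(s['joints'],2)); return d
E
python3 - <<'E'
from h import *
delta([.50,-.241,.27],.2217)
E
```

```text
rot [-0.002  -0.0003  0.    ] d [ 0.4347 -0.2293 -0.054 ] t 0.1 pos [ 0.1264 -0.5602  0.2154] eul [-3.1396e+00 -3.0000e-04  2.2170e-01] j [-1.5   0.21  1.54 -0.    1.39 -0.15]
```

The manual's scale: shifts go in units of 100 mm and turns go in units of 0.25 rad. Converting my numbers, -0.054 m is -0.54, 0.435 m is 4.35.

```bash
echo '[[[0, 0, 0, 4.35, -2.29, -0.54, 0.094], [0, 0, 0, 4.35, -2.29, -0.54, 0.094], [0, 0, 0, 4.35, -2.29, -0.54, 0.094], [0, 0, 0, 4.35, -2.29, -0.54, 0.094], [0, 0, 0, 4.35, -2.29, -0.54, 0.094], [0, 0, 0, 4.35, -2.29, -0.54, 0.094], [0, 0, 0, 4.35, -2.29, -0.54, 0.094], [0, 0, 0, 4.35, -2.29, -0.54, 0.094]]]' > mv.in && python3 -m inch mv.in; echo '[[[0, 0, 0, 0.1, 0, 0, 0.094], [0, 0, 0, 0.1, 0, 0, 0.094]]]' > mv.in && python3 -m inch mv.in
python3 - <<'E'
from h import *
s=snap('wrist','w1'); print(np.round(s['T'],3).tolist(),proj(s,[.545,-.241,.112])); delta([.5,-.241,.27])
E
```

```text
clock: 1.1
eef_pos: [0.5016, -0.24, 0.2703]
eef_rot: [-3.141, 0.0, 0.222]
ft_force: [0.4, -1.1, 0.3]
opening: 0.0945
grip_force: 0.0
clock: 1.35
eef_pos: [0.51, -0.2396, 0.2697]
eef_rot: [-3.141, 0.002, 0.223]
ft_force: [-0.1, 0.6, 0.3]
opening: 0.0942
grip_force: 0.0
[[0.221, -0.937, -0.269, 0.588], [-0.975, -0.213, -0.06, -0.221], [-0.001, 0.276, -0.961, 0.438], [0.0, 0.0, 0.0, 1.0]] [296.68742882 162.71760907]
rot [0. 0. 0.] d [-0.0092 -0.0013 -0.0003] t 1.4 pos [ 0.5093 -0.2402  0.2697] eul [-3.141e+00  1.800e-03  2.213e-01] j [-0.59  0.15  1.5  -0.    1.5   0.76]
```

View pics/w1.png

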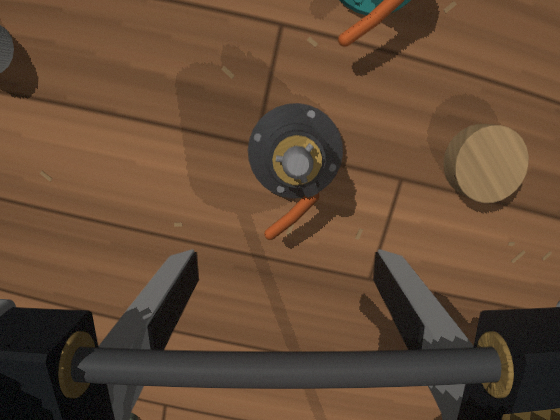

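Wrist view: vise foot around (296,155), brass ring and grey nose tip at about (297,161), close to the predicted (296.7,162.7). Refining it with masks.

```bash
python3 - <<'E'
from h import *
s=load('w1'); im=s['image']; hsv=cv2.cvtColor(im,cv2.COLOR_RGB2HSV)
x0,x1,y0,y1=240,355,95,205
H,S,V=[hsv[...,i].astype(int) for i in range(3)]
def cen(m,z,n):
    mm=np.zeros(m.shape,np.uint8); mm[y0:y1,x0:x1]=m[y0:y1,x0:x1]
    c=max(cv2.findContours(mm,0,2)[0],key=cv2.contourArea); (u,v),r=cv2.minEnclosingCircle(c); 
    h=cv2.convexHull(c);e=cv2.fitEllipse(h); P=np.array([plane(s,*q[0],z)[:2] for q in h]); (cx,cy),R=cv2.minEnclosingCircle(P.astype(np.float32)[:,None])
    print(n,cv2.contourArea(c),e,plane(s,*e[0],z),(cx,cy,R))
cen((S<60)&(V<95),.010,'foot')
brass=(H>15)&(H<32)&(S>110)&(V>110); cen(brass,.085,'ring')
cen((S<40)&(V>115),.112,'nose')
cv2.imwrite('pics/w1c.png',cv2.resize(im[y0:y1,x0:x1,::-1],None,fx=5,fy=5,interpolation=cv2.INTER_CUBIC))
E
```

```text
foot 6863.0 ((294.9471435546875, 150.36181640625), (94.18037414550781, 94.61431884765625), 13.048377990722656) [ 0.54507928 -0.24190991  0.01      ] (0.543309211730957, -0.24251848459243774, 0.05529475584626198)
ring 585.0 ((296.7397766113281, 159.8120574951172), (48.698524475097656, 49.232032775878906), 68.3746566772461) [ 0.54417548 -0.24203923  0.085     ] (0.5438923239707947, -0.24212077260017395, 0.023927554488182068)
nose 365.0 ((296.6291198730469, 163.3755645751953), (21.471466064453125, 23.99020004272461), 132.0513153076172) [ 0.54441573 -0.24108389  0.112     ] (0.5437321662902832, -0.24071475863456726, 0.011024056002497673)
```

View pics/w1c.png

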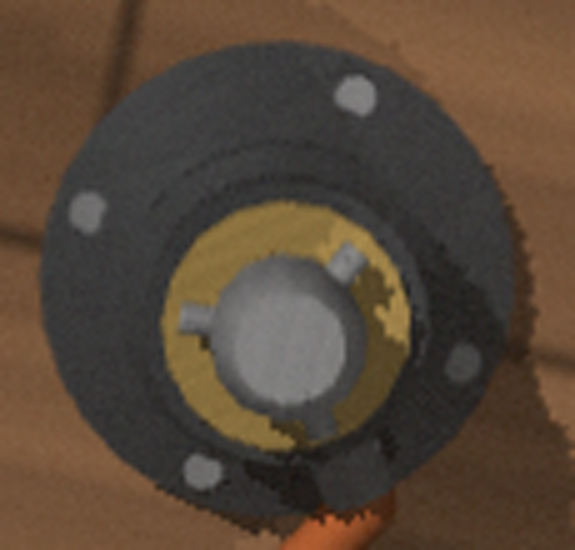

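The ring radius measures 23.9 mm (24 expected), so the vise axis is at about (0.544,-0.242). Now to the collar.

```bash
python3 - <<'E'
from h import *
delta([.545,.144,.27])
E
```

```text
rot [0. 0. 0.] d [ 1.191e-01 -3.670e-01 -3.000e-04] t 1.4 pos [ 0.5093 -0.2402  0.2697] eul [-3.141e+00  1.800e-03  2.213e-01] j [-0.59  0.15  1.5  -0.    1.5   0.76]
```

Converted, -0.367 m is -3.67, 0.119 m is 1.19.

```bash
echo '[[[0, 0, 0, 1.19, -3.67, 0, 0.094], [0, 0, 0, 1.19, -3.67, 0, 0.094], [0, 0, 0, 1.19, -3.67, 0, 0.094], [0, 0, 0, 1.19, -3.67, 0, 0.094], [0, 0, 0, 1.19, -3.67, 0, 0.094], [0, 0, 0, 1.19, -3.67, 0, 0.094], [0, 0, 0, 1.19, -3.67, 0, 0.094], [0, 0, 0, 1.19, -3.67, 0, 0.094]]]' > mv.in && python3 -m inch mv.in
python3 - <<'E'
from h import *
s=snap('wrist','w2'); print(proj(s,[.592,.144,.064]),proj(s,[.592,.144,.0])); delta([.592,.144,.27])
im=s['image']; hsv=cv2.cvtColor(im,cv2.COLOR_RGB2HSV); H,S,V=[hsv[...,i].astype(int) for i in range(3)]
u,v=proj(s,[.592,.144,.042]).astype(int)
def cen(m,z,n):
    mm=np.zeros(m.shape,np.uint8); mm[max(0,v-60):v+60,u-60:u+60]=m[max(0,v-60):v+60,u-60:u+60]
    c=max(cv2.findContours(mm,0,2)[0],key=cv2.contourArea); h=cv2.convexHull(c); e=cv2.fitEllipse(h)
    P=np.array([plane(s,*q[0],z)[:2] for q in h],np.float32)
    print(n,cv2.contourArea(c),e,plane(s,*e[0],z),cv2.minEnclosingCircle(P[:,None]))
cen((S<60)&(V>70),.04,'knurl')
cen((S>70)&(V>150)&(H<25),.064,'blank')
c=im[max(0,v-60):v+60,u-60:u+60,::-1]; cv2.imwrite('pics/w2c.png',np.hstack([cv2.resize(c,(480,480),interpolation=cv2.INTER_CUBIC)]))
E
```

```text
clock: 2.4
eef_pos: [0.5453, 0.1432, 0.27]
eef_rot: [3.141, 0.001, 0.221]
ft_force: [0.0, 0.0, 0.2]
opening: 0.0939
grip_force: 0.0
[295.50738295 144.34221329] [294.04262206 139.32015578]
rot [0. 0. 0.] d [0.0458 0.0088 0.0001] t 2.45 pos [0.5454 0.1426 0.2701] eul [3.1406e+00 1.0000e-03 2.1980e-01] j [ 0.1   0.15  1.5  -0.    1.5   1.45]
knurl 2426.5 ((293.61737060546875, 142.8843536376953), (56.08168411254883, 56.745155334472656), 178.45384216308594) [0.59106097 0.14520067 0.04      ] ((0.5905455350875854, 0.14493930339813232), 0.03059110976755619)
blank 337.5 ((289.1418762207031, 146.6620330810547), (30.065683364868164, 37.141048431396484), 164.3554229736328) [0.58831117 0.14975284 0.064     ] ((0.5877754092216492, 0.14970430731773376), 0.019228974357247353)
```

View pics/w2c.png

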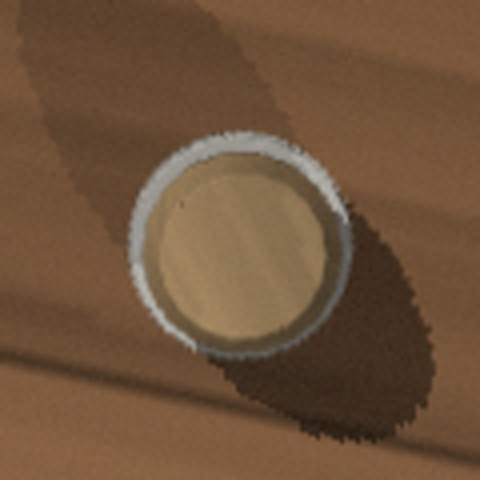

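The knurl outline is centred at full-image pixel (293.6,142.9), which puts the collar at (0.591,0.145) with radius 30.6 mm (30 expected). Going in to grasp.

```bash
python3 - <<'E'
from h import *
delta([.591,.145,.02],.2217)
E
```

```text
rot [ 0.001   0.001  -0.0019] d [0.0453 0.0073 0.2501] t 2.45 pos [0.5454 0.1426 0.2701] eul [3.1406e+00 1.0000e-03 2.1980e-01] j [ 0.1   0.15  1.5  -0.    1.5   1.45]
```

```bash
echo '[[[0, 0, 0, 0.453, 0.073, 0.5, 0.094], [0, 0, 0, 0.453, 0.073, 1, 0.094], [0, 0, 0, 0.453, 0.073, 1.5, 0.094], [0, 0, 0, 0.453, 0.073, 1.9, 0.094], [0, 0, 0, 0.453, 0.073, 2.2, 0.094], [0, 0, 0, 0.453, 0.073, 2.4, 0.094], [0, 0, 0, 0.453, 0.073, 2.5, 0.094], [0, 0, 0, 0.453, 0.073, 2.5, 0.094]]]' > mv.in && python3 -m inch mv.in
echo '[[[0, 0, 0, 0, 0, 0, 0.05], [0, 0, 0, 0, 0, 0, 0.05], [0, 0, 0, 0, 0, 0, 0.05], [0, 0, 0, 0, 0, 0, 0.05], [0, 0, 0, 0, 0, 0, 0.05], [0, 0, 0, 0, 0, 0, 0.05], [0, 0, 0, 0, 0, 0, 0.05], [0, 0, 0, 0, 0, 0, 0.05]]]' > mv.in && python3 -m inch mv.in
```

```text
clock: 3.45
eef_pos: [0.5915, 0.1467, 0.0205]
eef_rot: [3.142, 0.0, 0.221]
ft_force: [-0.4, -0.3, -0.5]
opening: 0.0938
grip_force: 0.0
clock: 4.45
eef_pos: [0.592, 0.147, 0.0212]
eef_rot: [3.141, -0.001, 0.222]
ft_force: [-0.4, -2.6, 5.3]
opening: 0.0603
grip_force: 30.0
```

Converted, -0.02 m is -0.2, -0.18 m is -1.8.

```bash
echo '[[[0, 0, 0, 0, 0, -0.2, 0.05], [0, 0, 0, 0, 0, -0.5, 0.05], [0, 0, 0, 0, 0, -1, 0.05], [0, 0, 0, 0, 0, -1.5, 0.05], [0, 0, 0, 0, 0, -1.8, 0.05], [0, 0, 0, 0, 0, -1.8, 0.05]]]' > mv.in && python3 -m inch mv.in
python3 - <<'E'
from h import *
delta([.544,-.242,.20],.2217); print(robot.read_state()['ft_force'])
E
```

```text
clock: 5.2
eef_pos: [0.593, 0.1483, 0.2038]
eef_rot: [-3.141, -0.006, 0.222]
ft_force: [0.3, -0.0, -4.0]
opening: 0.0602
grip_force: 30.0
rot [-0.0004 -0.0064  0.0005] d [-0.1338  0.3699  0.0028] t 5.2 pos [0.593  0.1483 0.2038] eul [-3.1412 -0.0064  0.2221] j [0.1  0.29 1.47 0.   1.38 1.45]
[ 2.84913617e-01 -8.42803042e-04 -3.99943826e+00]
```

```bash
echo '[[[0, 0, 0, -1.34, 3.7, 0, 0.05], [0, 0, 0, -1.34, 3.7, 0, 0.05], [0, 0, 0, -1.34, 3.7, 0, 0.05], [0, 0, 0, -1.34, 3.7, 0, 0.05], [0, 0, 0, -1.34, 3.7, 0, 0.05], [0, 0, 0, -1.34, 3.7, 0, 0.05], [0, 0, 0, -1.34, 3.7, 0, 0.05], [0, 0, 0, -1.34, 3.7, 0, 0.05]]]' > mv.in && python3 -m inch mv.in
python3 - <<'E'
from h import *
delta([.544,-.242,.16],.2217); print(robot.read_state()['ft_force'])
a=snap('scene','sc1')
im=a['image'][195:285,130:250,::-1]; b=snap('side','si1')['image'][110:200,300:420,::-1]
cv2.imwrite('pics/v1.png',cv2.resize(np.hstack([im,b]),None,fx=3.3,fy=3.3,interpolation=cv2.INTER_CUBIC))
for i in range(2): delta([.544,-.242,.16])
E
```

```text
clock: 6.2
eef_pos: [0.5407, -0.2429, 0.1981]
eef_rot: [-3.138, 0.002, 0.219]
ft_force: [-0.4, -0.0, -4.0]
opening: 0.06
grip_force: 30.0
rot [-0.0038  0.0024 -0.0023] d [ 0.0035 -0.      0.0381] t 6.2 pos [ 0.5407 -0.2429  0.1981] eul [-3.1378e+00  2.4000e-03  2.1940e-01] j [-0.57  0.26  1.51  0.    1.37  0.78]
[-0.38124388 -0.00898275 -3.99969775]
rot [0. 0. 0.] d [0.0022 0.0016 0.0389] t 6.3 pos [ 0.5415 -0.241   0.1989] eul [-3.1383e+00  1.5000e-03  2.2280e-01] j [-0.57  0.26  1.51  0.    1.37  0.78]
rot [0. 0. 0.] d [0.0022 0.0016 0.0389] t 6.3 pos [ 0.5415 -0.241   0.1989] eul [-3.1383e+00  1.5000e-03  2.2280e-01] j [-0.57  0.26  1.51  0.    1.37  0.78]
```

View pics/v1.png

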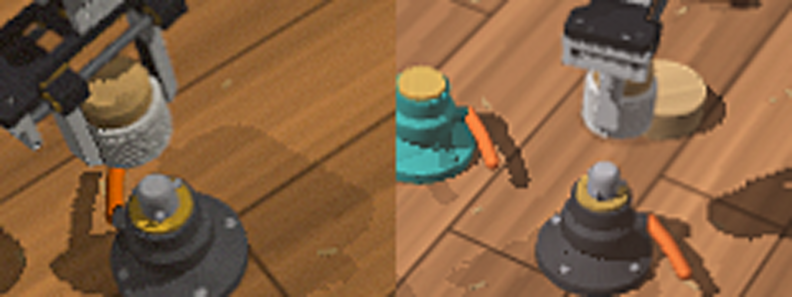

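The crop shows the collar held upright and straight over the dark vise's nose. Lowering slowly.

Converted, 0.069 m is 0.69, 0.066 m is 0.66.

```bash
echo '[[[0, 0, 0, 0.028, 0.008, 0.2, 0.05], [0, 0, 0, 0.028, 0.008, 0.4, 0.05], [0, 0, 0, 0.028, 0.008, 0.55, 0.05], [0, 0, 0, 0.028, 0.008, 0.62, 0.05], [0, 0, 0, 0.028, 0.008, 0.66, 0.05], [0, 0, 0, 0.028, 0.008, 0.69, 0.05]]]' > mv.in && python3 -m inch mv.in
echo '[[[0, 0, 0, 0, 0, 0.03, 0.05], [0, 0, 0, 0, 0, 0.05, 0.05], [0, 0, 0, 0, 0, 0.07, 0.05], [0, 0, 0, 0, 0, 0.07, 0.05]]]' > mv.in && python3 -m inch mv.in
```

```text
clock: 7.05
eef_pos: [0.5454, -0.2434, 0.1318]
eef_rot: [3.141, -0.001, 0.222]
ft_force: [0.3, 0.4, -2.8]
opening: 0.0602
grip_force: 30.0
clock: 7.55
eef_pos: [0.5448, -0.2432, 0.1243]
eef_rot: [-3.141, 0.0, 0.222]
ft_force: [0.7, -0.5, -2.7]
opening: 0.0602
grip_force: 30.0
```

Converted, 0.009 m is 0.09, 0.008 m is 0.08.

```bash
echo '[[[0, 0, 0, 0, 0, 0.02, 0.05], [0, 0, 0, 0, 0, 0.04, 0.05], [0, 0, 0, 0, 0, 0.06, 0.05], [0, 0, 0, 0, 0, 0.07, 0.05], [0, 0, 0, 0, 0, 0.08, 0.05], [0, 0, 0, 0, 0, 0.09, 0.05], [0, 0, 0, 0, 0, 0.09, 0.05]]]' > mv.in && python3 -m inch mv.in
```

```text
clock: 8.43
eef_pos: [0.5451, -0.2432, 0.1178]
eef_rot: [3.141, -0.0, 0.222]
ft_force: [-5.4, 2.2, 9.5]
opening: 0.0602
grip_force: 30.0
```

Contact is at the expected height (rim about 0.097). I'll ease the side load and push, then start turning.

```bash
cat > st.py <<'E'
from h import *
s=robot.read_state(); print(s['clock'],*[np.round(s[k],3) for k in('eef_pos','eef_rot','ft_force','moment')],s['joints'][5].round(2))
E
echo '[[[0, 0, 0, -0.013, -0.009, -0.005, 0.05], [0, 0, 0, -0.013, -0.009, -0.005, 0.05]]]' > mv.in && python3 -m inch mv.in;python3 st.py
echo '[[[0, 0, -0.2, 0, 0, 0, 0.05], [0, 0, -0.4, 0, 0, 0, 0.05], [0, 0, -0.6, 0, 0, 0, 0.05], [0, 0, -0.8, 0, 0, 0, 0.05], [0, 0, -1, 0, 0, 0, 0.05], [0, 0, -1.2, 0, 0, 0, 0.05]]]' > mv.in && python3 -m inch mv.in;python3 st.py
```

```text
clock: 8.68
eef_pos: [0.5448, -0.2432, 0.1179]
eef_rot: [3.139, -0.003, 0.222]
ft_force: [-1.1, 1.4, 6.8]
opening: 0.0603
grip_force: 30.0
8.675 [ 0.545 -0.243  0.118] [ 3.139e+00 -3.000e-03  2.220e-01] [-1.078  1.41   6.83 ] [0.279 0.17  0.019] 0.78
clock: 9.43
eef_pos: [0.5455, -0.2433, 0.1179]
eef_rot: [3.138, -0.003, 0.523]
ft_force: [0.6, 1.3, 5.7]
opening: 0.0599
grip_force: 30.0
9.425 [ 0.546 -0.243  0.118] [ 3.138e+00 -3.000e-03  5.230e-01] [0.551 1.267 5.737] [ 0.276 -0.171 -0.121] 0.48
```

Converted, -0.3 rad is -1.2.

```bash
echo '[[[0, 0, -0.2, 0, 0, 0, 0.05], [0, 0, -0.4, 0, 0, 0, 0.05], [0, 0, -0.6, 0, 0, 0, 0.05], [0, 0, -0.8, 0, 0, 0, 0.05], [0, 0, -1, 0, 0, 0, 0.05], [0, 0, -1.2, 0, 0, 0, 0.05]]]' > mv.in && python3 -m inch mv.in;python3 st.py
```

```text
clock: 10.18
eef_pos: [0.5455, -0.2429, 0.1179]
eef_rot: [3.137, -0.002, 0.823]
ft_force: [0.1, 2.1, 6.4]
opening: 0.06
grip_force: 30.0
10.175 [ 0.546 -0.243  0.118] [ 3.137e+00 -2.000e-03  8.230e-01] [0.104 2.067 6.352] [ 0.384 -0.199 -0.106] 0.18
```

Converted, -0.3 rad is -1.2.

```bash
echo '[[[0, 0, -0.2, 0, 0, 0, 0.05], [0, 0, -0.4, 0, 0, 0, 0.05], [0, 0, -0.6, 0, 0, 0, 0.05], [0, 0, -0.8, 0, 0, 0, 0.05], [0, 0, -1, 0, 0, 0, 0.05], [0, 0, -1.2, 0, 0, 0, 0.05]]]' > mv.in && python3 -m inch mv.in;python3 st.py
```

```text
clock: 10.92
eef_pos: [0.5454, -0.2427, 0.1179]
eef_rot: [3.137, -0.001, 1.123]
ft_force: [0.8, 2.5, 5.5]
opening: 0.0605
grip_force: 30.0
10.925 [ 0.545 -0.243  0.118] [ 3.137e+00 -1.000e-03  1.123e+00] [0.841 2.505 5.501] [ 0.466 -0.16  -0.082] -0.12
```

Converted, -0.3 rad is -1.2.

```bash
echo '[[[0, 0, -0.2, 0, 0, 0, 0.05], [0, 0, -0.4, 0, 0, 0, 0.05], [0, 0, -0.6, 0, 0, 0, 0.05], [0, 0, -0.8, 0, 0, 0, 0.05], [0, 0, -1, 0, 0, 0, 0.05], [0, 0, -1.2, 0, 0, 0, 0.05]]]' > mv.in && python3 -m inch mv.in;python3 st.py
```

```text
clock: 11.68
eef_pos: [0.5445, -0.2426, 0.1163]
eef_rot: [3.139, 0.0, 1.424]
ft_force: [1.4, 1.0, 1.7]
opening: 0.0604
grip_force: 30.0
11.675 [ 0.545 -0.243  0.116] [3.139 0.    1.424] [1.424 1.003 1.659] [ 0.103 -0.322 -0.01 ] -0.42
```

It dropped 1.6 mm and the force fell, so the keyways look engaged. Pushing down a little to test.

Converted, 0.003 m is 0.03, 0.002 m is 0.02.

```bash
echo '[[[0, 0, 0, 0, 0, 0.01, 0.05], [0, 0, 0, 0, 0, 0.02, 0.05], [0, 0, 0, 0, 0, 0.03, 0.05], [0, 0, 0, 0, 0, 0.03, 0.05]]]' > mv.in && python3 -m inch mv.in;python3 st.py
```

```text
clock: 12.18
eef_pos: [0.544, -0.2414, 0.1123]
eef_rot: [3.141, -0.002, 1.421]
ft_force: [3.1, 3.9, -1.1]
opening: 0.0603
grip_force: 30.0
12.175 [ 0.544 -0.241  0.112] [ 3.141e+00 -2.000e-03  1.421e+00] [ 3.126  3.912 -1.074] [ 0.84  -0.842  0.064] -0.42
```

Engaged: it is sliding freely down. Correcting the side load and lowering to the ring.

Converted, 0.001 m is 0.01, 0.005 m is 0.05.

```bash
echo '[[[0, 0, 0, 0.01, 0.006, 0.01, 0.05], [0, 0, 0, 0.01, 0.006, 0.02, 0.05], [0, 0, 0, 0.01, 0.006, 0.03, 0.05], [0, 0, 0, 0.01, 0.006, 0.04, 0.05], [0, 0, 0, 0.01, 0.006, 0.05, 0.05], [0, 0, 0, 0.01, 0.006, 0.05, 0.05]]]' > mv.in && python3 -m inch mv.in;python3 st.py
```

```text
clock: 12.92
eef_pos: [0.5441, -0.2413, 0.1076]
eef_rot: [-3.141, -0.001, 1.422]
ft_force: [2.1, 3.5, -1.2]
opening: 0.0606
grip_force: 30.0
12.925 [ 0.544 -0.241  0.108] [-3.141e+00 -1.000e-03  1.422e+00] [ 2.143  3.541 -1.155] [ 0.788 -0.642  0.121] -0.41
```

```bash
echo '[[[0, 0, 0, 0.007, 0.003, 0.01, 0.05], [0, 0, 0, 0.007, 0.003, 0.02, 0.05], [0, 0, 0, 0.007, 0.003, 0.03, 0.05], [0, 0, 0, 0.007, 0.003, 0.04, 0.05], [0, 0, 0, 0.007, 0.003, 0.05, 0.05], [0, 0, 0, 0.007, 0.003, 0.06, 0.05], [0, 0, 0, 0.007, 0.003, 0.07, 0.05], [0, 0, 0, 0.007, 0.003, 0.07, 0.05]]]' > mv.in && python3 -m inch mv.in;python3 st.py
```

```text
clock: 13.92
eef_pos: [0.5444, -0.2412, 0.1018]
eef_rot: [-3.141, 0.0, 1.422]
ft_force: [-2.2, 3.9, 5.9]
opening: 0.0601
grip_force: 30.0
13.925 [ 0.544 -0.241  0.102] [-3.141  0.     1.422] [-2.226  3.876  5.926] [0.76  0.184 0.085] -0.41
```

Converted, 0.002 m is 0.02, 0.001 m is 0.01.

```bash
echo '[[[0, 0, 0, 0.005, -0.004, 0.01, 0.05], [0, 0, 0, 0.005, -0.004, 0.02, 0.05], [0, 0, 0, 0.005, -0.004, 0.02, 0.05]]]' > mv.in && python3 -m inch mv.in;python3 st.py;echo '[[[0, 0, 0, 0, 0, 0.01, 0.05], [0, 0, 0, 0, 0, 0.02, 0.05], [0, 0, 0, 0, 0, 0.02, 0.05]]]' > mv.in && python3 -m inch mv.in;python3 st.py
```

```text
clock: 14.3
eef_pos: [0.5443, -0.2412, 0.1012]
eef_rot: [3.141, 0.001, 1.422]
ft_force: [-3.7, 5.6, 11.3]
opening: 0.0603
grip_force: 30.0
14.3 [ 0.544 -0.241  0.101] [3.141e+00 1.000e-03 1.422e+00] [-3.655  5.56  11.298] [ 0.828  0.537 -0.028] -0.41
clock: 14.68
eef_pos: [0.5443, -0.2412, 0.1011]
eef_rot: [3.141, 0.002, 1.422]
ft_force: [-6.7, 6.3, 19.9]
opening: 0.0603
grip_force: 30.0
14.675 [ 0.544 -0.241  0.101] [3.141e+00 2.000e-03 1.422e+00] [-6.706  6.261 19.881] [1.197 1.178 0.068] -0.41
```

Hard stop: total drop is 16.8 mm against 17 expected, and the force is rising steeply past the spring's 9 N. I'll relieve the side load and check by eye.

```bash
echo '[[[0, 0, 0, 0.008, -0.011, 0.005, 0.05], [0, 0, 0, 0.008, -0.011, 0.005, 0.05], [0, 0, 0, 0.008, -0.011, 0.005, 0.05], [0, 0, 0, 0.008, -0.011, 0.005, 0.05]]]' > mv.in && python3 -m inch mv.in;python3 st.py
python3 - <<'E'
from h import *
a=snap('scene','sc2')['image'][210:300,130:250,::-1]; b=snap('side','si2')['image'][120:210,300:420,::-1]
cv2.imwrite('pics/v2.png',cv2.resize(np.hstack([a,b]),None,fx=3.3,fy=3.3,interpolation=cv2.INTER_CUBIC))
E
```

```text
clock: 15.18
eef_pos: [0.5443, -0.2411, 0.1011]
eef_rot: [3.139, 0.003, 1.422]
ft_force: [-5.4, 5.3, 18.7]
opening: 0.0606
grip_force: 30.0
15.175 [ 0.544 -0.241  0.101] [3.139e+00 3.000e-03 1.422e+00] [-5.391  5.317 18.696] [0.956 1.038 0.126] -0.41
```

View pics/v2.png

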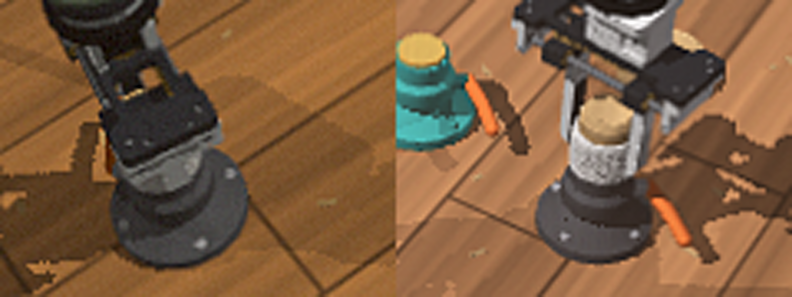

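The crop shows the collar's rim flat on the neck with no brass showing, still gripped. The force is steady at about 19 N, so I'm handing in.

```bash
python3 -c "
from rig import robot
print(robot.finish_job())"
```

```text
the job is handed in; nothing more can be done
None
```

The collar is keyed over the nose pins and was handed in still gripped and pushed home on the vise's shoulder at about 19 N, 15.3 s in; only the collar was handled.

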